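# Clear the degating fixture and pin its shuttle home

## Robot

A 6-joint arm with a two-finger parallel gripper is mounted at the origin on a cart in front of the work surface, level with it; the furniture and walls round the work are solid. World frame = base frame: x ahead of the robot, y to its left, z up, the work surface at z = 0. Lengths are in m, angles in rad, forces in N, time in s.
With the tool pointing down it reaches from about 0.35 to 0.975 m from the base axis. Payload 4.9 kg.
Tool frame: the origin (TCP) lies on the centre line of the jaws, within the pads' length; the fingertips stand 22 mm ahead of it and the grasp point (between the pads) lies 3 mm ahead of it (arm.tcp_to_tips is the distance from the TCP to the fingertips, in m); z points along the fingers, y is the line along which they close (so a half turn about z gives the same grasp; the last joint's range is limited). The gripper opens to 85 mm and grips with 20 to 120 N. Pads are 22 mm wide; open, the fingers measure 114 mm over their backs; the gripper's body (76 mm by 85 mm) begins 54 mm behind the grasp point. The pads swing forward as they close: fully open they stand 13 mm farther back than shut.
Start: joints at [1.09, 0.053, 1.613, -0, 1.476, -0.119], TCP at [0.221, 0.585, 0.253] pointing down, gripper open.
Joint ranges: [-3.01, 3.01], [-1.01, 2.22], [0.06, 2.58], [-1.02, 4.17], [0.09, 2.62], [-3.14, 3.14]. Speed limits (rad/s): [2.57, 2.57, 3.14, 3.14, 3.14, 3.14].

## Interface

Orientations are given as a unit quaternion [w, x, y, z].
In Python, from plant import arm, kinematics, cams, ticket gives the robot as it stands. Calls block until the motion is done:
- arm.move_ptp(position, orientation): joint-space move of the TCP to a pose.
- arm.move_linear(position, vel=0.15, rot=None, max_force=None): straight line of the TCP; rot=None keeps the orientation; vel is the mean speed in m/s. With max_force (N) it stops when the force on the tool has changed by that much, and returns True; else False.
- arm.set_joints(angles): joint-space move.
- arm.open_gripper() and arm.clamp(): open the fingers fully, or close them until they stop; the grip force is fixed at half the most.
- arm.pause(seconds).
- kinematics.ik(position, orientation): joint angles nearest the present ones, or None.
- cams.get_image(name): name is "scene" or "top" or "wrist"; returns the picture (400x640x3 uint8, red, green, blue); there is no depth.
- cams.calibration(name): a dict with "camera_matrix" (3x3 intrinsics, pixels), "D" ([k1, k2, p1, p2, k3] as OpenCV has them; the pictures are not rectified), "cam_to_world" (4x4, takes a point from camera to world coordinates). Camera axes: x right, y down, z forward; pixel columns grow to the right and rows downward; lengths in m; the calibration is good to about 2 mm. A picture is of the moment at which its call begins: read the wrist's pose just before it. calibration takes no time and is no camera call; for the wrist camera it gives the pose at the moment of the call.
A pose or a line that the arm cannot do raises arm.IKError and nothing moves.
- ticket.sign_off(): hands the job in; it is judged then, once.
Readings, each from a call of its own:
- arm.current_time(): time.
- arm.current_joint_positions(): joint angles.
- arm.current_dq(): joint speeds.
- arm.current_tau(): joint torques, N m.
- arm.current_position(): TCP position.
- arm.current_tcp_rot(): TCP orientation.
- arm.current_ft_force(): force on the tool from outside, world axes, zero at the start.
- arm.current_ft_torque(): the same for the moment, N m.
- arm.current_finger_gap(): finger opening in m.
- arm.current_grasp_force(): force on a finger pad.
Only numpy, scipy, OpenCV 4.12 (cv2) and the standard library are available. Lean on these libraries where they do the work, as an engineer would, in place of code of your own. Each camera call takes 0.05 s, during which the arm holds its last target. There are 200 camera calls.

## Task

Get the degating fixture ready: first clear all the sawn-off aluminium stubs from the bed and the bench round it into the blue scrap tray, then slide the green shuttle fully home under the yellow bridge, and then lock it with the two red-knobbed pins from the rack, one in each hole, pushed fully down through bridge and shuttle. Leave the tape roll and the marker where they are.

Things in the scene. Friction and masses are not known exactly. Their poses are not given: they have to be found in the camera images.
- fixture: Low bench fixture screwed to the bench: a flat steel bed 320 mm long (its x), 124 mm wide (its y), 12 mm thick, with a yellow bridge 50 mm long and 150 mm wide across its far end, top 41 mm above the bench. Origin: on the bench under the middle of the bed. Its x axis points along the bed towards the bridge (the home direction of the shuttle), y to the left, z up. The clear gap under the bridge is 15 mm; the bridge's near face is at x = 106 mm.
- shuttle (a joint): Slide of the green shuttle along the bed: 0 m = farthest from the bridge, 0.165 m = home at its stop, all holes in line. Friction about 2.5 N; stays where left. At value v the green block (140 mm wide, top 35 mm above the bench) spans x = v - 0.126 to v - 0.058 m of the fixture, its steel tongue (104 mm wide, 12 mm thick, top at 25 mm) v - 0.058 to v - 0.010 m.
- shuttle_grip (a point): Point on the axis of the black upright handle in the middle of the shuttle: a post 18 mm in diameter, top 74 mm above the bench, on a collar 28 mm across whose top is at 40 mm; this point is 60 mm above the bench. Taken by the post, the shuttle is dragged along the bed. At home the post stands 58 mm nearer the robot along the bed than the line of the two holes. Axes as the fixture's.
- hole_left (a point): Centre of the left (fixture +y) lock hole's mouth on top of the bridge, 41 mm above the bench. The hole is 17 mm in diameter and goes straight down through bridge (14 mm), shuttle tongue (12 mm, when home) and bed (12 mm) to the bench. Axes as the fixture's.
- hole_right (a point): The same for the right (fixture -y) lock hole, 66 mm from the left one.
- rack: Wooden pin rack fixed to the bench, 58 x 100 x 42 mm (x, y, z), with two upright holes of 18 mm, 26 mm either side of its middle along y, in which the lock pins stand by their collars. Origin: centre of its underside. (An iron post 280 mm high stands near the bench's front edge, 0.57 m right of the robot.)
- tray: Loose blue open scrap tray, 116 x 144 mm (x, y), 55 mm high, 4 mm walls, about 0.9 kg. Origin: centre of its underside; z up.
- pin_a_knob (a point): A steel lock pin, upright in the rack at the start: shank 14 mm in diameter with a tapered nose (last 8 mm, down to 7 mm), under a collar 27 mm across and 5 mm thick, under a red round knob 22 mm in diameter and 28 mm high; 69 mm in all, 0.09 kg. This point is the centre of the red knob, 55 mm above the tip, 19 mm above the collar's underside; z runs from tip to knob. Fully down, the collar rests on the bridge. Both pins are the same and fit either hole.
- pin_b_knob (a point): A steel lock pin, upright in the rack at the start: shank 14 mm in diameter with a tapered nose (last 8 mm, down to 7 mm), under a collar 27 mm across and 5 mm thick, under a red round knob 22 mm in diameter and 28 mm high; 69 mm in all, 0.09 kg. This point is the centre of the red knob, 55 mm above the tip, 19 mm above the collar's underside; z runs from tip to knob. Fully down, the collar rests on the bridge. Both pins are the same and fit either hole.
- stub_0_center (a point): Centre of a sawn-off aluminium feeder stub of I section, 36 mm long (its x) and 24 x 24 mm in section (y, z), about 0.05 kg, lying on the bed or on the bench beside the fixture; None from the start if this stub is absent (4 to 6 are present).
- stub_1_center (a point): Centre of a sawn-off aluminium feeder stub of I section, 36 mm long (its x) and 24 x 24 mm in section (y, z), about 0.05 kg, lying on the bed or on the bench beside the fixture; None from the start if this stub is absent (4 to 6 are present).
- stub_2_center (a point): Centre of a sawn-off aluminium feeder stub of I section, 36 mm long (its x) and 24 x 24 mm in section (y, z), about 0.05 kg, lying on the bed or on the bench beside the fixture; None from the start if this stub is absent (4 to 6 are present).
- stub_3_center (a point): Centre of a sawn-off aluminium feeder stub of I section, 36 mm long (its x) and 24 x 24 mm in section (y, z), about 0.05 kg, lying on the bed or on the bench beside the fixture; None from the start if this stub is absent (4 to 6 are present).
- stub_4_center (a point): Centre of a sawn-off aluminium feeder stub of I section, 36 mm long (its x) and 24 x 24 mm in section (y, z), about 0.05 kg, lying on the bed or on the bench beside the fixture; None from the start if this stub is absent (4 to 6 are present).
- stub_5_center (a point): Centre of a sawn-off aluminium feeder stub of I section, 36 mm long (its x) and 24 x 24 mm in section (y, z), about 0.05 kg, lying on the bed or on the bench beside the fixture; None from the start if this stub is absent (4 to 6 are present).
- tape_roll: Bystander: yellow tape roll, 93 mm across, 24 mm high, origin centre of its underside.
- marker: Bystander: black paint marker, 134 mm long, origin centre of its underside.

How it is judged:
On the way, in this order (a step that is already met when the one before it is completed fails the run):
1. all the stubs lie in the scrap tray (x of stub_0_center in the frame of tray between -0.054 and 0.054 m and y of stub_0_center in the frame of tray between -0.068 and 0.068 m and z of stub_0_center in the frame of tray between 0 and 0.06 m and x of stub_1_center in the frame of tray between -0.054 and 0.054 m and y of stub_1_center in the frame of tray between -0.068 and 0.068 m and z of stub_1_center in the frame of tray between 0 and 0.06 m and x of stub_2_center in the frame of tray between -0.054 and 0.054 m and y of stub_2_center in the frame of tray between -0.068 and 0.068 m and z of stub_2_center in the frame of tray between 0 and 0.06 m and x of stub_3_center in the frame of tray between -0.054 and 0.054 m and y of stub_3_center in the frame of tray between -0.068 and 0.068 m and z of stub_3_center in the frame of tray between 0 and 0.06 m and x of stub_4_center in the frame of tray between -0.054 and 0.054 m and y of stub_4_center in the frame of tray between -0.068 and 0.068 m and z of stub_4_center in the frame of tray between 0 and 0.06 m and x of stub_5_center in the frame of tray between -0.054 and 0.054 m and y of stub_5_center in the frame of tray between -0.068 and 0.068 m and z of stub_5_center in the frame of tray between 0 and 0.06 m and angle between tray's own z axis and vertical below 0.15 rad), for 0.2 s.
2. the shuttle is home, its holes in line with those of the bridge (value of joint shuttle above 0.162 m), for 0.2 s.
3. a pin is fully down in each hole (((horizontal distance between pin_a_knob and hole_left below 0.004 m and z of pin_a_knob in the frame of hole_left below 0.022 m and angle between each of pin_a_knob, pin_b_knob's own z axis and vertical below 0.1 rad and horizontal distance between pin_b_knob and hole_right below 0.004 m and z of pin_b_knob in the frame of hole_right below 0.022 m) or (horizontal distance between pin_a_knob and hole_right below 0.004 m and z of pin_a_knob in the frame of hole_right below 0.022 m and angle between each of pin_a_knob, pin_b_knob's own z axis and vertical below 0.1 rad and horizontal distance between pin_b_knob and hole_left below 0.004 m and z of pin_b_knob in the frame of hole_left below 0.022 m))), for 0.2 s.
At the end, for the whole second after the job is handed in: Every stub's centre is inside the upright tray, at most 60 mm above its underside; the shuttle is within 3 mm of home; a pin stands in each hole, upright within 0.1 rad, within 4 mm of its centre, its collar at most 3 mm above the bridge; pins and stubs at rest (all of step 1 and value of joint shuttle above 0.162 m and ((horizontal distance between pin_a_knob and hole_left below 0.004 m and z of pin_a_knob in the frame of hole_left below 0.022 m and angle between each of pin_a_knob, pin_b_knob's own z axis and vertical below 0.1 rad and horizontal distance between pin_b_knob and hole_right below 0.004 m and z of pin_b_knob in the frame of hole_right below 0.022 m) or (horizontal distance between pin_a_knob and hole_right below 0.004 m and z of pin_a_knob in the frame of hole_right below 0.022 m and angle between each of pin_a_knob, pin_b_knob's own z axis and vertical below 0.1 rad and horizontal distance between pin_b_knob and hole_left below 0.004 m and z of pin_b_knob in the frame of hole_left below 0.022 m)) and linear speed of each of pin_a, pin_b, stub_0, stub_1, stub_2, stub_3, stub_4, stub_5 below 0.02 m/s); the robot touches nothing.
It fails at once if the tape roll is moved more than 30 mm (distance of tape_roll from where it was at the start of the episode above 0.03 m).
It fails at once if the marker is moved more than 30 mm (distance of marker from where it was at the start of the episode above 0.03 m).
Of stub_0, stub_1, stub_2, stub_3, stub_4, stub_5 only 4 to 6 are there at a start; the rules pass over those that are not, and their reading is None.
At some moment in a run one of stub_0, stub_1, stub_2, tray may be knocked a few centimetres aside while the robot is not near it.
It also fails if it takes over 210 s, if anything falls off the work surface, if the arm or the gripper's body presses on something with over 40 N, if the wrist force passes 120 N, or if a joint passes its speed limit or range.

## Working session

There is one attempt and no reset: what is moved stays moved. The work goes in short steps, each a Python script; the robot and the scene stay as the last script left them, time stands still between calls to the robot, and variables do not carry over. Pictures are saved under pics/ and viewed, at most 14 in all, crops included, and the job is handed in when it is done.

```bash
mkdir -p pics; ls; python3 - <<'E'
from plant import arm,kinematics,cams,ticket
import cv2
for n in ["top","scene"]:
    im=cams.get_image(n); cv2.imwrite(f"pics/{n}0.png",im[:,:,::-1]); c=cams.calibration(n)
    print(n,c["camera_matrix"],c["D"],c["cam_to_world"])
print(arm.current_tcp_rot(),arm.tcp_to_tips,arm.current_time())
E
```

```text
pics
top [[389.15877956   0.         326.87869235]
 [  0.         389.15877956 196.22825273]
 [  0.           0.           1.        ]] [0.00405592 0.         0.         0.         0.        ] [[ 0.02078994 -0.98292411  0.18283316  0.37729769]
 [-0.9995615  -0.01657806  0.02453519 -0.01429961]
 [-0.02108521 -0.18326307 -0.98283776  0.96912271]
 [ 0.          0.          0.          1.        ]]
scene [[418.91607619   0.         319.11569421]
 [  0.         418.91607619 202.91834319]
 [  0.           0.           1.        ]] [0.016433 0.       0.       0.       0.      ] [[-0.89717459 -0.34192707  0.27957761  0.23330432]
 [-0.44130507  0.66803194 -0.59915203  0.67197793]
 [ 0.01809952 -0.660923   -0.75023543  0.89154039]
 [ 0.          0.          0.          1.        ]]
[-2.96057073e-04  1.79911513e-01  9.83682320e-01 -9.23344024e-04] 0.022 0.1
```

View pics/top0.png

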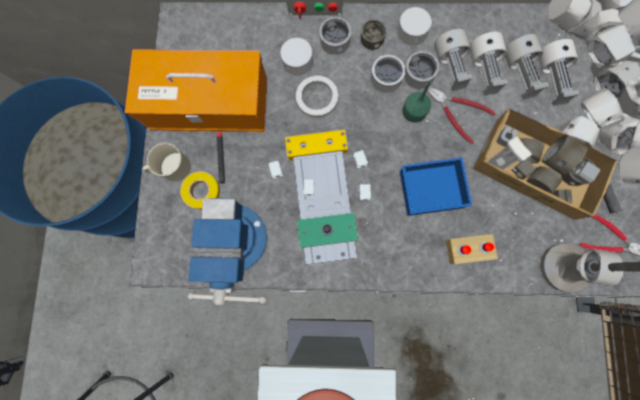

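View pics/scene0.png

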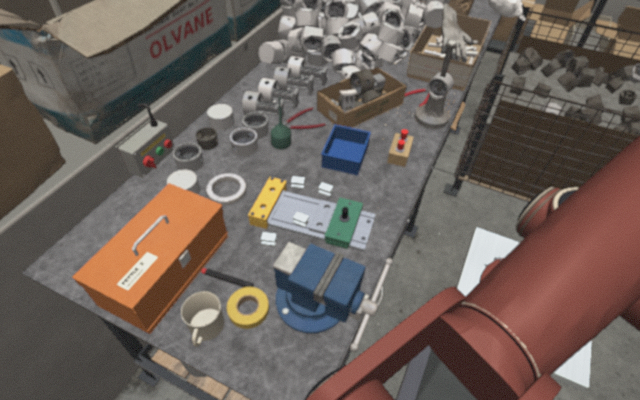

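The top view shows four stubs, at px (275,170), (308,187), (360,158) and (365,192). It also shows the yellow bridge (316,143), green shuttle (327,230), tray (436,186), and the rack with red knobs at (466,249) and (489,247). The scene view shows the same four stubs. Next I measure by colour and take a wrist look over the fixture.

```bash
cat > h.py <<'E'
from plant import arm,kinematics,cams,ticket
import cv2, numpy as np
from scipy.spatial.transform import Rotation as R
def shot(n,save=None):
    c=cams.calibration(n); im=cams.get_image(n)[:,:,::-1].copy()
    if save: cv2.imwrite("pics/"+save,im)
    return im,c
def ray(c,uv):
    p=cv2.undistortPoints(np.array(uv,float).reshape(-1,1,2),c["camera_matrix"],np.array(c["D"]))[:,0]
    T=np.array(c["cam_to_world"]); d=np.c_[p,np.ones(len(p))]@T[:3,:3].T
    return T[:3,3],d
def onplane(c,uv,z):
    o,d=ray(c,uv); return o+d*((z-o[2])/d[:,2])[:,None]
def proj(c,P):
    T=np.linalg.inv(np.array(c["cam_to_world"])); P=np.atleast_2d(P)
    return cv2.projectPoints(P,cv2.Rodrigues(T[:3,:3])[0],T[:3,3],c["camera_matrix"],np.array(c["D"]))[0][:,0]
RG={"yellow":[(20,120,100),(32,255,255)],"green":[(60,100,40),(90,255,200)],"red1":[(0,160,100),(6,255,255)],"blue":[(100,150,60),(125,255,255)],"white":[(0,0,205),(180,40,255)]}
def blobs(im,col,amin=20):
    m=cv2.inRange(cv2.cvtColor(im,cv2.COLOR_BGR2HSV),*map(np.array,RG[col]))
    if col=="red1": m|=cv2.inRange(cv2.cvtColor(im,cv2.COLOR_BGR2HSV),np.array((174,160,100)),np.array((180,255,255)))
    cs=cv2.findContours(m,cv2.RETR_EXTERNAL,cv2.CHAIN_APPROX_NONE)[0]
    return sorted([k for k in cs if cv2.contourArea(k)>amin],key=lambda k:-cv2.contourArea(k))
def prect(c,k,z):  # min area rect of the contour cast on plane z: centre, long,short, yaw of long side
    P=onplane(c,k.reshape(-1,2),z)[:,:2].astype(np.float32)*1000
    (x,y),(w,h),a=cv2.minAreaRect(P)
    if w<h: w,h,a=h,w,a+90
    return np.r_[x,y,w,h,(a+90)%180-90].round(1)
def down(yaw): # tool down, closing axis (tool y) at angle yaw from world y 
    q=(R.from_euler("z",yaw)*R.from_quat([0,1,0,0])).as_quat(); return [q[3],*q[:3]]
E
python3 - <<'E'
from h import *
print(R.from_quat(np.roll(arm.current_tcp_rot(),-1)).as_matrix().round(2))
im,c=shot("top")
Z=dict(yellow=.041,green=.035,red1=.075,blue=.055,white=.024)
for k in Z:
    for b in blobs(im,k):
        M=b.reshape(-1,2).mean(0)
        if M[0]<260 or M[0]>510 or M[1]<110 or M[1]>275: continue
        print(k,M.round(),cv2.contourArea(b),prect(c,b,Z[k]))
j=kinematics.ik([.5,0,.35],down(0)); print(j)
arm.move_ptp([.5,0,.35],down(0)); print(arm.current_time())
im,c=shot("wrist","w0.png"); print(np.array(c["cam_to_world"]).round(3))
E
```

```text
[[-0.94  0.35 -0.  ]
 [ 0.35  0.94 -0.  ]
 [ 0.   -0.   -1.  ]]
yellow [316. 144.] 1182.5 [681.4  38.2 152.1  60.  -81.5]
green [327. 230.] 1439.5 [468.9   7.6 136.9  65.7 -81.5]
red1 [488. 247.] 60.5 [ 433.6 -359.3   21.4   18.3  -45.9]
red1 [465. 249.] 54.0 [ 426.4 -308.    19.7   18.4  -45.7]
blue [435. 186.] 3014.5 [ 577.6 -248.9  152.2  119.9  -80.8]
white [319. 178.] 216.5 [ 5.993e+02  2.670e+01  9.730e+01  2.440e+01 -3.000e-01]
white [332. 174.] 171.5 [610.3  -1.2  88.   18.2   5.4]
white [309. 182.] 149.5 [592.3  57.6  65.   29.9  -2.4]
white [365. 191.] 106.5 [ 5.666e+02 -8.350e+01  3.300e+01  2.230e+01  3.000e-01]
white [275. 168.] 105.0 [621.8 141.8  35.   23.4  17.9]
white [360. 158.] 104.5 [651.5 -72.1  34.4  23.1  20.1]
white [341. 169.] 58.0 [622.1 -23.6  75.4   8.4   7.7]
white [329. 252.] 37.0 [416.6   1.2  29.4  11.5   6.3]
white [302. 204.] 22.0 [531.7  70.3  58.    5.9   8.5]
[-1.48950161e-01 -2.89325716e-01  1.76798198e+00 -4.44089210e-16
  1.66293639e+00 -1.71974649e+00]
2.4833
[[-0.001  0.96   0.281  0.43 ]
 [ 1.     0.002 -0.     0.001]
 [-0.001  0.281 -0.96   0.471]
 [ 0.     0.     0.     1.   ]]
```

View pics/w0.png

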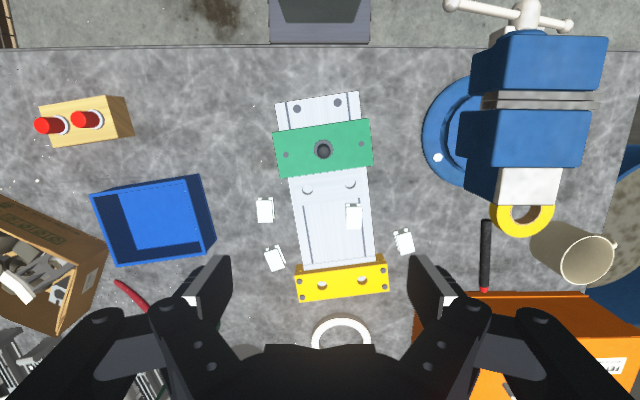

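The wrist view shows four stubs at px (265,210), (274,259), (353,216) and (404,241), and no others. It also shows the bridge holes at (322,286) and (361,280), the tray (155,222), and the red knobs (48,125) and (87,119). Next I get positions from this view.

```bash
python3 - <<'E'
from h import *
im,c=shot("wrist")
RG["white"]=[(0,0,244),(180,30,255)]
Z=dict(yellow=.041,green=.035,blue=.055,white=.024)
for k in Z:
    for b in blobs(im,k,60):
        M=b.reshape(-1,2).mean(0)
        if M[0]<80 or M[0]>420 or M[1]<70 or M[1]>310: continue
        print(k,M.round(),cv2.contourArea(b),prect(c,b,Z[k]))
        if k=="white": print("   on bed:",prect(c,b,.036))
for uv in [(322,286),(361,280)]: print("hole~",onplane(c,[uv],.041).round(4))
print("post",onplane(c,[(323,152)],.074).round(4))
E
```

```text
yellow [340. 278.] 2725.0 [679.9  36.4 151.1  69.7 -81.8]
green [319. 150.] 4130.5 [473.    5.9 139.   67.1 -81.8]
blue [158. 220.] 7450.0 [ 580.3 -247.5  164.7  123.3  -80.9]
white [332. 228.] 6382.0 [586.8  22.6 156.  119.5   8.3]
   on bed: [582.6  22.1 151.8 116.3   8.3]
white [317. 110.] 1464.5 [420.3  -2.1  83.3  37.1 -81.6]
   on bed: [420.6  -2.   81.1  36.1 -81.6]
white [267. 210.] 288.0 [569.8 -84.6  39.   26.3   2.2]
   on bed: [566.  -82.3  37.9  25.6   2.2]
white [276. 258.] 286.5 [652.7 -72.8  41.1  28.4  19.7]
   on bed: [646.7 -70.8  40.   27.6  19.7]
white [405. 244.] 264.5 [626.5 140.   35.3  25.4  17.7]
   on bed: [621.3 136.3  34.4  24.8  17.7]
white [354. 105.] 217.0 [412.6  50.7  37.3  13.8   8.3]
   on bed: [413.1  49.4  36.3  13.4   8.3]
white [281. 116.] 211.0 [427.5 -54.3  36.1  13.6   8.3]
   on bed: [427.6 -52.8  35.1  13.2   8.3]
hole~ [[0.6943 0.0054 0.041 ]]
hole~ [[0.6832 0.0688 0.041 ]]
post [[0.4736 0.0056 0.074 ]]
```

```bash
cat >> h.py <<'E'
def wrap(a): return (a+np.pi)%(2*np.pi)-np.pi
def over(x,y,yaw,z):  # pick the half-turn with the milder wrist angle, fly there
    best=None
    for y2 in (yaw,yaw+np.pi):
        j=kinematics.ik([x,y,z],down(y2))
        if j is not None and (best is None or abs(j[5])<abs(best[0][5])): best=(j,y2)
    arm.move_ptp([x,y,z],down(best[1]))
def tray():
    im,c=shot("top")
    b=[prect(c,k,.055) for k in blobs(im,"blue",800) if 400<k[:,0,0].mean()<480]
    r=b[0]; return r[0]/1e3,r[1]/1e3,np.radians(r[4]+90 if r[4]<0 else r[4]-90),r
def stubs():
    im,c=shot("top"); out=[]
    for b in blobs(im,"white",60):
        r=prect(c,b,.024)
        if 30<r[2]<42 and 18<r[3]<30: out.append(r)
    return out
def pick(x,y,yaw,z):
    over(x,y,yaw,.16); arm.open_gripper()
    hit=arm.move_linear([x,y,z],vel=.12,max_force=12)
    arm.clamp(); g=arm.current_finger_gap(); arm.move_linear([x,y,.17],vel=.2)
    print("pick hit",hit,"gap",round(g,4),round(arm.current_finger_gap(),4),"t",arm.current_time()); return g
def drop(dx,dy,tipz):
    tx,ty,a,r=tray(); p=np.array([tx,ty])+R.from_euler("z",a).as_matrix()[:2,:2]@[dx,dy]
    print("tray",r,p.round(3))
    over(*p,a,.18); hit=arm.move_linear([*p,tipz+.022],vel=.12,max_force=10); print("drop hit",hit,arm.current_position().round(3))
    arm.open_gripper(); arm.move_linear([*p,.18],vel=.2)
E
python3 - <<'E'
from h import *
s=stubs(); print(s)
s=sorted([r for r in s if r[1]<0 and r[1]>-120],key=lambda r:r[0])
r=s[0]; print(r)
pick(r[0]/1e3,r[1]/1e3,np.radians(r[4]-90),.027)
shot("wrist","w1.png")
drop(-.026,0,.018)
im,c=shot("wrist","w2.png"); a=cv2.imread("pics/w1.png"); cv2.imwrite("pics/w12.png",cv2.resize(np.hstack([a,im]),(800,250)))
print(arm.current_time(),stubs())
E
```

```text
[]Traceback (most recent call last):
  File "<stdin>", line 4, in <module>
IndexError: list index out of range
```

```bash
cat >> h.py <<'E'
RG["white"]=[(0,0,244),(180,30,255)]
def near(x,y,zt,rad=.06,save=None):
    im,c=shot("wrist",save); best=None
    for b in blobs(im,"white",60):
        r=prect(c,b,zt); d=np.hypot(r[0]/1e3-x,r[1]/1e3-y)
        if 28<r[2]<48 and 18<r[3]<34 and d<rad and (best is None or d<best[1]): best=(r,d)
    return best[0] if best else None
def fetch(x,y,yawdeg,zt,z,along=True,save=None):
    off=-90 if along else 0
    over(x,y,np.radians(yawdeg+off),.22); r=near(x,y,zt,save=save); print("near",r)
    if r is not None:
        d=(r[4]-yawdeg+45)%90-45
        if abs(d)<30 : x,y=r[0]/1e3,r[1]/1e3; yawdeg=r[4]
    return pick(x,y,np.radians(yawdeg+off),z)
E
python3 - <<'E'
from h import *
fetch(.567,-.0835,1,.024,.027,save="w0a.png")
shot("wrist","w1.png")
over(.5,-.05,0,.3)
E
python3 -c "
import cv2,numpy as np
a=[cv2.imread('pics/'+n) for n in ('w0a.png','w1.png')]; cv2.imwrite('pics/w12.png',cv2.resize(np.hstack(a),(800,250)))"
```

```text
near [571.6 -86.6  34.2  22.5   1.1]
pick hit False gap 0.0348 0.0344 t 7.175
```

View pics/w12.png

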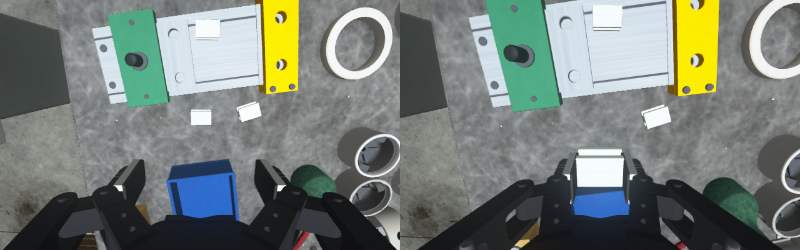

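The stub is held between the pads in the right half (px ~(600,168)), and the rest are undisturbed. On to the tray.

```bash
python3 - <<'E'
from h import *
drop(-.026,0,.018)
fetch(.652,-.0725,20,.024,.027)
over(.5,-.05,0,.3)
drop(.026,0,.018)
shot("wrist","w2.png"); print(arm.current_time())
E
```

```text
tray [ 579.5 -260.   129.6  120.   -81.3] [ 0.554 -0.264]
drop hit False [ 0.555 -0.264  0.041]
near [656.2 -74.6  34.   22.3  20. ]
pick hit False gap 0.0347 0.0351 t 16.9583
tray [ 579.3 -259.   131.5  119.8  -81.3] [ 0.605 -0.255]
drop hit False [ 0.606 -0.256  0.041]
22.45
```

View pics/w2.png

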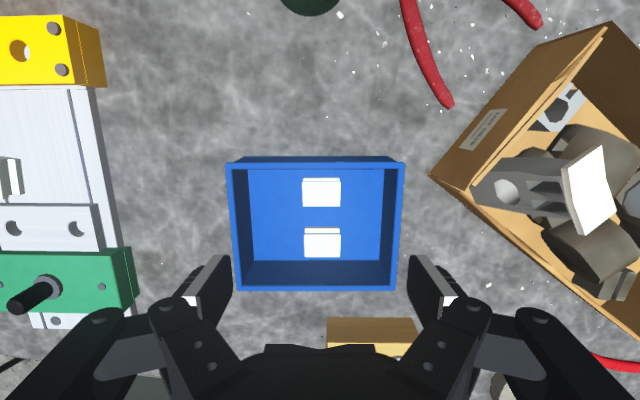

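Both stubs lie in the tray, at px (322,192) and (322,243). Next is the left bench stub, then a close look at the one on the bed.

```bash
python3 - <<'E'
from h import *
fetch(.624,.141,18,.024,.027)
over(.5,-.05,0,.3)
drop(-.026,.0,.042)
im,c=shot("top"); p=onplane(c,[(308,187)],.036)[0]; print(p)
over(p[0],p[1],np.radians(8.3),.22); im,c=shot("wrist","w3.png"); print(proj(c,p))
for v in (248,252,254):
    RG["white"]=[(0,0,v),(180,30,255)]
    print(v,[prect(c,b,.036) for b in blobs(im,"white",200)])
print(arm.current_time())
E
```

```text
near [626.4 140.6  35.   22.3  18. ]
pick hit False gap 0.0347 0.0343 t 27.1833
tray [ 579.2 -258.7  132.   120.2  -81.2] [ 0.554 -0.263]
drop hit False [ 0.554 -0.263  0.065]
[0.57312385 0.05578752 0.036     ]
[[318.32687552 190.21627812]]
248 [array([5.778e+02, 5.320e+01, 3.530e+01, 2.330e+01, 5.000e-01]), array([ 609.9, -248. ,   33.9,   22.4,  -81.6]), array([ 552. , -282. ,   37.2,   23.7,  -82.1])]
252 [array([5.781e+02, 5.340e+01, 3.480e+01, 2.310e+01, 4.000e-01]), array([ 610.4, -247.7,   33.5,   21.3,  -81.6]), array([ 552.6, -281.7,   36.2,   22.5,  -82.1])]
254 []
33.3083
```

View pics/w3.png

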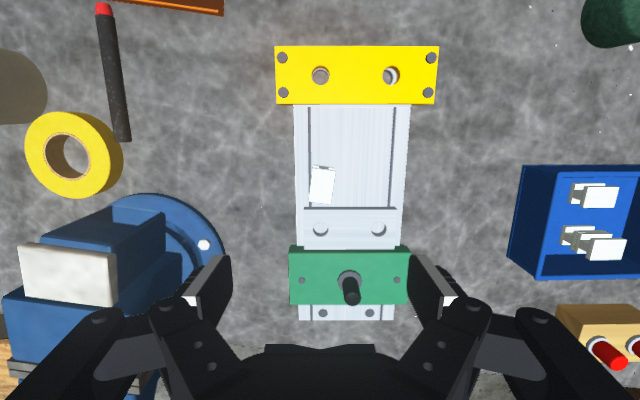

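Three stubs are in the tray on the right edge. The last lies on the bed at px (322,186), clear of the tongue. I'll grip it across its width, drop it in the tray, and measure the holes and pins.

```bash
python3 - <<'E'
from h import *
pick(.578,.0533,np.radians(.5),.040)
over(.5,-.05,0,.3)
drop(.022,.0,.044)
over(.39,-.334,0,.22); shot("wrist","w4.png"); print(arm.current_time())
E
```

```text
pick hit False gap 0.0228 0.0225 t 36.4167
tray [ 579.3 -258.8  131.9  120.   -81.3] [ 0.601 -0.255]
drop hit False [ 0.602 -0.256  0.067]
41.6417
```

View pics/w4.png

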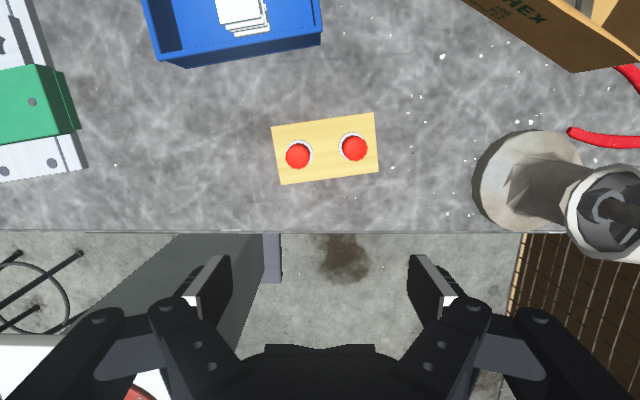

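The four stubs pile up in the tray (px ~(243,12)) and the two red knobs are at (298,156) and (354,147). Next I drag the shuttle home by its post. First I check the tray contents and the post from a clear pose.

```bash
python3 - <<'E'
from h import *
im,c=shot("wrist")
for b in blobs(im,"red1",100): print("knob",prect(c,b,.072))
over(.50,-.25,0,.3); im,c=shot("wrist","tr.png")
print([prect(c,b,.055) for b in blobs(im,"blue",3000)], proj(c,[[.578,-.25,.004]]))
im,c=shot("scene")
p=proj(c,[[.578,-.25,.03]])[0].astype(int); print(p)
cr=im[p[1]-40:p[1]+40,p[0]-64:p[0]+64]; a=cv2.imread("pics/tr.png")
cv2.imwrite("pics/trc.png",np.hstack([cv2.resize(a,(480,300)),cv2.resize(cr,(320,300))]))
print(arm.current_time())
E
```

```text
knob [ 447.5 -589.4   73.    12.9   83.4]
knob [ 438.2 -364.1   21.6   21.1  -89.8]
knob [ 431.1 -313.1   21.5   19.8   -0.5]
knob [ 503.  -600.6   34.3   11.7   55.3]
[array([ 582.7, -254. ,  147.7,  119.6,  -81. ])] [[319.67816068 113.59227732]]
[345 149]
42.475
```

View pics/trc.png

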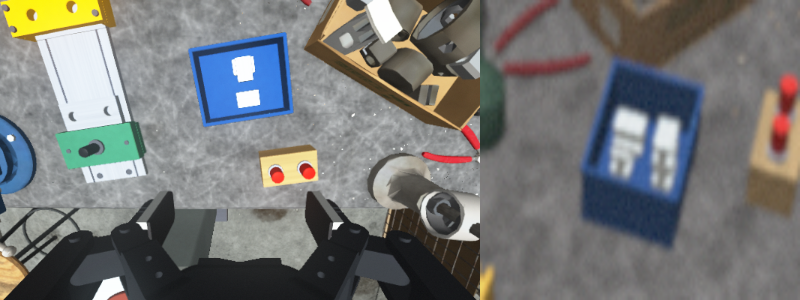

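All four stubs are inside the tray, in two stacks (left px (243,68)–(247,98), right crop agrees). Now the shuttle.

```bash
python3 - <<'E'
from h import *
a=np.radians(8.25); u=np.array([np.cos(a),np.sin(a)])
p=np.array([.4738,.0058]); arm.open_gripper()
over(*p,a,.15)
print(arm.move_linear([*p,.067],vel=.12,max_force=10)); arm.clamp(); print("gap",arm.current_finger_gap(),arm.current_ft_force().round(1))
q=p+u*.150; print(arm.move_linear([*q,.067],vel=.1,max_force=30),arm.current_ft_force().round(1))
q=p+u*.166; print(arm.move_linear([*q,.067],vel=.03,max_force=15),arm.current_position().round(4),arm.current_ft_force().round(1))
arm.open_gripper(); e=arm.current_position(); arm.move_linear([e[0],e[1],.2],vel=.2)
# camera straight over the holes
h=p+u*(.158+.058); over(h[0]+.07*u[0],h[1]+.07*u[1],a,.25); im,c=shot("wrist","w5.png")
print(np.array(c["cam_to_world"])[:3,3].round(3),h,proj(c,[[*h,.041]]),arm.current_time())
E
```

```text
False
gap 0.016690287129986717 [-1.1  2.2  3.1]
False [-0.1  3.7  4.6]
True [0.6319 0.0292 0.0674] [-2.1 -0.2  4.4]
[0.829 0.058 0.368] [0.6875647  0.03679441] [[319.42987309 241.74068647]] 49.5333
```

View pics/w5.png

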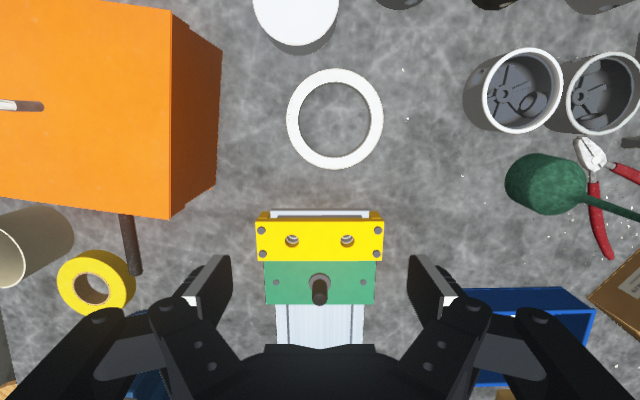

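The shuttle sits home against the bridge (post px (319,290)); bridge holes are at (292,240) and (347,240). Now I put the camera straight above the holes, then above the knobs.

```bash
cat >> h.py <<'E'
def camover(x,y,yaw,z):
    over(x,y,yaw,z)
    d=np.array(cams.calibration("wrist")["cam_to_world"])[:2,3]-np.array(arm.current_position())[:2]
    arm.move_linear([x-d[0],y-d[1],z],vel=.25)
def holes(save=None):
    im,c=shot("wrist",save)
    m=cv2.inRange(cv2.cvtColor(im,cv2.COLOR_BGR2HSV),*map(np.array,RG["yellow"])); out=[]
    cs,hi=cv2.findContours(m,cv2.RETR_CCOMP,cv2.CHAIN_APPROX_NONE)
    for k,h in zip(cs,hi[0]):
        if h[3]>=0 and cv2.contourArea(k)>60:
            P=onplane(c,k.reshape(-1,2),.041)[:,:2].astype(np.float32); (x,y),r=cv2.minEnclosingCircle(P); out.append([x,y,2*r])
    return np.round(out,4)
E
python3 - <<'E'
from h import *
a=np.radians(8.25)
camover(.6876,.0368,a,.22); print(holes("w6.png"),np.array(cams.calibration("wrist")["cam_to_world"])[:3,3].round(3))
camover(.436,-.337,np.radians(7.9),.2); im,c=shot("wrist","w7.png"); print(np.array(c["cam_to_world"])[:3,3].round(3))
for b in blobs(im,"red1",100):
    P=onplane(c,b.reshape(-1,2),.074)[:,:2].astype(np.float32); print("knob",cv2.minEnclosingCircle(P),prect(c,b,.074))
print(arm.current_time())
A=[cv2.imread("pics/w6.png"),cv2.imread("pics/w7.png")]; cv2.imwrite("pics/w67.png",cv2.resize(np.hstack(A),(800,250)))
E
```

```text
[[ 0.5751  0.3133  0.0507]
 [ 0.6827 -0.0324  0.0111]
 [ 0.6635  0.1031  0.0115]
 [ 0.6931  0.0056  0.0177]
 [ 0.6841  0.0687  0.0188]
 [ 0.7135 -0.0284  0.0107]
 [ 0.6931  0.1084  0.0108]] [0.688 0.037 0.343]
[ 0.436 -0.337  0.322]
knob ((0.44175904989242554, -0.5818347930908203), 0.03385182470083237) [ 442.2 -581.9   67.3   12.3   83.1]
knob ((0.4375079274177551, -0.36405912041664124), 0.010928996838629246) [ 437.5 -364.    20.9   20.2  -81. ]
knob ((0.4304317235946655, -0.31360846757888794), 0.010922567918896675) [ 430.6 -313.4   20.9   19.8  -38.4]
52.425
```

View pics/w67.png

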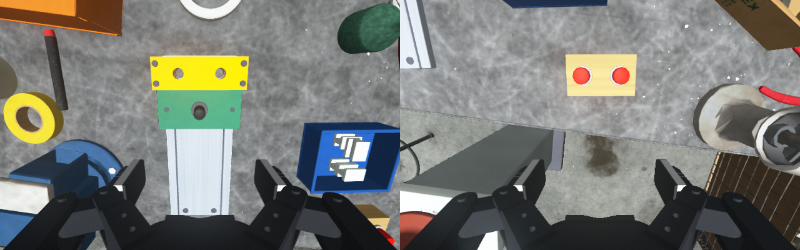

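Both views are clear: holes at px (178,73) and (220,73) left half, knobs at (581,75) and (621,75) right half. Now I place pin A in the left hole.

```bash
cat >> h.py <<'E'
def pin(k,h):
    ra=np.radians(7.9+90); ha=np.radians(8.2+90); arm.open_gripper()
    over(*k,ra,.14); print("down",arm.move_linear([*k,.072],vel=.1,max_force=10)); arm.clamp(); print("gap",arm.current_finger_gap())
    arm.move_linear([*k,.2],vel=.15); over(*h,ha,.2)
    print("gap",arm.current_finger_gap()); arm.move_linear([*h,.115],vel=.15)
    hit=arm.move_linear([*h,.0705],vel=.05,max_force=12); print("ins",hit,arm.current_position().round(4),arm.current_ft_force().round(1),arm.current_time())
E
python3 - <<'E'
from h import *
pin((.4304,-.3130),(.6840,.0701))
E
```

```text
down False
gap 0.020206896052776015
gap 0.020299118127245403
ins True [0.6833 0.0701 0.0715] [-0.5 -0.   3.9] 59.6
```

```bash
python3 - <<'E'
from h import *
arm.open_gripper(); e=arm.current_position(); arm.move_linear([e[0],e[1],.2],vel=.2)
pin((.4376,-.3645),(.6934,.0047))
arm.open_gripper(); e=arm.current_position(); arm.move_linear([e[0],e[1],.2],vel=.2)
over(.5,-.05,0,.3)
camover(.6876,.0368,np.radians(8.2),.22); im,c=shot("wrist","w8.png")
for b in blobs(im,"red1",150):
    P=onplane(c,b.reshape(-1,2),.074)[:,:2].astype(np.float32); print("knob",cv2.minEnclosingCircle(P))
over(.45,-.35,0,.3)
im,c=shot("scene"); p=proj(c,[[.68,.03,.05]])[0].astype(int); cr=im[p[1]-50:p[1]+50,p[0]-60:p[0]+60]; p=proj(c,[[.578,-.25,.03]])[0].astype(int); c2=im[p[1]-50:p[1]+50,p[0]-60:p[0]+60]
w=cv2.imread("pics/w8.png"); cv2.imwrite("pics/fin.png",np.vstack([np.hstack([cv2.resize(cr,(400,333)),cv2.resize(c2,(400,333))]),cv2.resize(w[60:220],(800,200))]))
print(arm.current_time())
E
```

```text
down False
gap 0.019960118166947625
gap 0.019987747720651698
ins True [0.6927 0.0048 0.0716] [-0.4  1.2  3.8] 68.725
knob ((0.6942603588104248, 0.0061400760896503925), 0.010777910239994526)
knob ((0.685691237449646, 0.069643035531044), 0.010799897834658623)
74.55
```

View pics/fin.png

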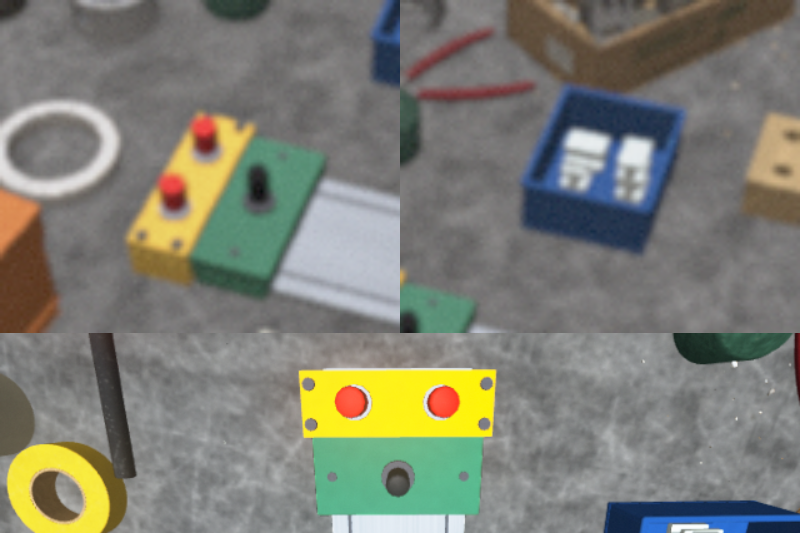

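Both pins stand upright with their collars on the bridge (scene crop px (204,133) and (173,190)). The insertion stops at TCP z ≈ 71.5 mm match full depth. The shuttle is home and all four stubs are in the tray (crop px (585,160) and (632,165)). Handing in.

```bash
python3 -c "
from h import *
print(ticket.sign_off())"
```

```text
the job is handed in; nothing more can be done
None
```

The job is handed in at about 75 s of robot time, with no verdict returned: all four stubs are in the tray, the shuttle is home, both pins are fully down by image and insertion depth, and I did not touch the tape roll or marker.

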